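# Load a sample card through a latched guard gate

## Task

Load the sample card into the card reader: lift the gate's thumb latch out of its catch and swing the guard gate wide open (about square or further), then slide the card flat and lengthwise in from the loading plate, under the low reader head, until it rests against the back stop. Leave the gate standing wide open and the card flat, and do not push the stone mortar about.

Things in the scene. Friction and masses are not known exactly. Their poses are not given: they have to be found in the camera images.
- head_axis (a point): Point on the card reader's channel floor (10 mm above the bench) below the axis of its head. The reader is a grey fixture; place and yaw vary, it stays put. Axes: x into the tunnel, y left, z up. The head bridges the channel from x=-20 to +20 mm, underside 13 mm above the floor, top 48 mm. The shut gate crosses the channel at x=-60 mm, lower edge 3 mm above the floor.
- gate_hinge (a point): Point on the gate's vertical hinge line (60 mm in front of head_axis, 65 mm to its left), 30 mm above the bench. The gate is an aluminium plate 8 mm thick, 110 mm long from the hinge, upper edge 44 mm above the bench; hinge pin 52 mm.
- gate (a joint): Angle of the guard gate: 0 = shut, grows as its free (right) end swings towards the robot and round to the left (clockwise from above), stop at 2.0 rad. Light friction; it stays where it is left. With the latch bar in its catch it opens no more than about 0.05 rad.
- latch (a joint): Angle of the latch bar: 0 = level, held in the catch by its own weight (70 g); grows as its free right end is lifted, stop at 0.8 rad. The catch is a steel U on a post right of the gate, 47 mm high; the bar's end clears its front lip from about 0.20 rad. Let go, it drops back to 0. The bar runs along the robot's side of the gate, section 6 x 9 mm.
- latch_knob (a point): Centre of the black ball knob, 18 mm across, on a 7 mm stem on the latch bar; 68 mm above the bench with the latch down. It is 95 mm from the hinge line along the gate, 8.5 mm out on the robot's side of the gate's mid plane. The bar's pivot axis is square to the gate, 60 mm nearer the hinge and 34 mm lower. Shut gate: knob 68.5 mm in front of, 30 mm right of head_axis.
- card_mid (a point): Centre (half-way up) of the sample card: a thin light-grey rectangular card with a round window, 66 mm long (its x) by 48 mm wide (its y) by 8 mm thick, 24 to 42 g, lying flat on the bench at the robot's right. Either end may go in first; it fits the channel only lengthwise.
- mortar_mid (a point): Centre (half-way up) of the stone mortar, a beige bowl 66 mm across and 30 mm high on the bench near the card; a bystander that may stand nearer or farther than the card.
- stop_face (a point): Foot of the back stop's face, on the channel floor, 34 mm beyond head_axis on the centre line; axes as head_axis. The stop and the guide rails are 9 to 10 mm high. The rails, 51 mm apart, start 59 mm before this face; a flare before them widens the channel to about 70 mm at its mouth, 86 mm before this face, just inside the gate.
- load_spot (a point): Point on top of the loading plate, on the channel's centre line, 120 mm in front of head_axis; axes as head_axis. The plate is flat and open at channel-floor level (10 mm above the bench), from 55 mm before this point to the gate, 52 mm to each side. The fully open gate stands to its left.

How it is judged (in metres and radians):
On the way, in this order (a step that is already met when the one before it is completed fails the run):
1. the latch bar is lifted while the gate is still shut (value of joint latch above 0.15 rad and value of joint gate below 0.15 rad), for 0.02 s.
2. the gate is swung wide open, the card not yet under the head (value of joint gate above 1.2 rad and horizontal distance between card_mid and head_axis above 0.05 m), for 0.1 s.
At the end, for the whole second after the job is handed in: The gate stands open by more than 1.2 rad, and the card lies still and flat (within 0.1 rad) on the channel floor under the reader head, lengthwise (within 0.1 rad), centred under the head axis within 4 mm along the channel (against the back stop, within 5 mm) and 4 mm across it (value of joint gate above 1.2 rad and x of card_mid in the frame of head_axis between -0.004 and 0.004 m and y of card_mid in the frame of head_axis between -0.004 and 0.004 m and z of card_mid in the frame of head_axis below 0.007 m and angle between the x axis of card_mid and the x axis of head_axis, either way round below 0.1 rad and angle between card_mid's own z axis and vertical below 0.1 rad and linear speed of card below 0.01 m/s); the robot touches nothing.
It fails at once if the stone mortar is pushed more than 30 mm from where it stood (distance of mortar_mid from where it was at the start of the episode above 0.03 m).
It also fails if it takes over 70 s, if anything falls off the work surface, if the arm or the gripper's body presses on something with over 40 N, if the wrist force passes 120 N, or if a joint passes its speed limit or range.

## Robot

A 6-joint arm with a two-finger parallel gripper is mounted at the origin on the work surface; the furniture and walls round the work are solid. World frame = base frame: x ahead of the robot, y to its left, z up, the work surface at z = 0. Lengths are in mm, angles in rad, forces in N, time in s.
With the tool pointing down it reaches from about 350 to 950 mm from the base axis. Payload 17.4 kg.
Tool frame: the origin (TCP) lies on the centre line of the jaws, within the pads' length; the fingertips stand 19 mm ahead of it and the grasp point (between the pads) is the TCP; z points along the fingers, y is the line along which they close (so a half turn about z gives the same grasp; the last joint's range is limited). The gripper opens to 93 mm and grips with 3 to 60 N. Pads are 15 mm wide; open, the fingers measure 128 mm over their backs; the gripper's body (75 mm by 188 mm) begins 65 mm behind the grasp point.
Start: joints at [-1.149, 0.116, 1.442, -0, 1.584, -0.038], TCP at [299.536, -604.905, 210.646] pointing down, gripper open.
Joint ranges: [-2.83, 2.83], [-0.83, 2.19], [0.07, 2.5], [-1.14, 4.28], [0.01, 3], [-2.97, 2.97]. Speed limits (rad/s): [1.89, 1.89, 2.22, 3.14, 3.14, 3.14].

## Interface

Orientations are given as a rotation vector (axis times angle).
In Python, from cell import r gives the robot as it stands. Calls block until the motion is done:
- r.goto(position, orientation): joint-space move of the TCP to a pose.
- r.movel(position, orientation=None, speed=150, contact_N=None): straight line of the TCP; orientation=None keeps the orientation; speed is the mean speed in mm/s. With contact_N (N) it stops when the force on the tool has changed by that much, and returns True; else False.
- r.goto_joints(angles): joint-space move.
- r.gripper_to(opening, force=None): finger opening in mm; force is the grip in N (None keeps the last); returns when the fingers have stopped.
- r.sleep(seconds).
- r.ik(position, orientation): joint angles nearest the present ones, or None.
- r.get_state(): the state.
- r.snapshot(name): name is "side" or "top" or "wrist"; returns the picture (420x560x3 uint8, red, green, blue); there is no depth.
- r.calibration(name): a dict with "fovy" (degrees; the focal length in pixels is half the picture's height over the tangent of half this angle, whatever the lens; pixels are square), "cx", "cy" (the principal point, pixels), "dist" ([k1, k2, p1, p2, k3] as OpenCV has them; the pictures are not rectified), "eye" and "attitude" of the camera in the world. Camera axes: x right, y up, looking along -z (the intrinsics and any distortion apply to the point x, -y, -z); pixel columns grow to the right and rows downward; lengths in mm; the calibration is good to about 2 mm. A picture is of the moment at which its call begins: read the wrist's pose just before it. calibration takes no time and is no camera call; for the wrist camera it gives the pose at the moment of the call.
A pose or a line that the arm cannot do raises r.Unreachable and nothing moves.
- r.close_job(): hands the job in; it is judged then, once.
Trained networks look in the newest picture that a camera, given by its name, has taken for a name from the list of things; names that differ only in an ending like _2 or _b are one class to them, and where a whole thing is asked for, a point or a joint stands for the part that bears it (a point fixed in the world has none). Each returns a list of dicts, best first, with "p" (0 to 1); they miss things now and then, are a little off and sometimes report something else, mostly with a low value. They report only what shows in the picture. A call takes as long as a camera call.
- r.cut_out(target, camera): "pixels" (420x560 bool, what is visible of it).
- r.spot_point(target, camera): "point" ([x, y, z] in mm, in the coordinates of the camera as it stood for that picture, good to about 4 mm: a listed point, or the origin of a listed thing).
The state is a dict: "clock": time; "joint_pos": joint angles; "qvel": joint speeds; "joint_torque": joint torques, N m; "position": TCP position; "orientation": TCP orientation; "contact_force": force on the tool from outside, world axes, zero at the start; "wrist_torque": the same for the moment, N m; "finger_gap": finger opening in mm; "finger_force": force on a finger pad.
Only numpy, scipy, OpenCV 4.12 (cv2) and the standard library are available. Lean on these libraries where they do the work, as an engineer would, in place of code of your own. Each camera call takes 0.05 s, during which the arm holds its last target. There are 200 camera calls.

## Working session

There is one attempt and no reset: what is moved stays moved. The work goes in short steps, each a Python script; the robot and the scene stay as the last script left them, time stands still between calls to the robot, and variables do not carry over. Pictures are saved under pics/ and viewed, at most 12 in all, crops included, and the job is handed in when it is done.

```bash
ls; mkdir -p pics
cat > h.py <<'E'
from cell import r
import numpy as np, cv2
from scipy.spatial.transform import Rotation as R
def att(c):
    a=np.array(c["attitude"],float)
    if a.shape==(3,3): return a
    return R.from_rotvec(a).as_matrix() if a.size==3 else None
def snap(cam,fn=None):
    c=r.calibration(cam); im=r.snapshot(cam)
    if fn: cv2.imwrite('pics/'+fn,im[:,:,::-1])
    return c,im
def find(t,cam,c):
    o=r.spot_point(t,cam)
    return [(round(d["p"],2),np.round(np.array(c["eye"])+att(c)@np.array(d["point"]),1)) for d in o[:2]]
def proj(P,c):
    f=210/np.tan(np.radians(c["fovy"])/2)
    q=(np.atleast_2d(P)-np.array(c["eye"]))@att(c); q=q*[1,-1,-1]
    K=np.array([[f,0,c["cx"]],[0,f,c["cy"]],[0,0,1.]])
    return cv2.projectPoints(q.reshape(-1,1,3),np.zeros(3),np.zeros(3),K,np.array(c["dist"],float))[0].reshape(-1,2)
def ray(uv,c,z):
    f=210/np.tan(np.radians(c["fovy"])/2)
    K=np.array([[f,0,c["cx"]],[0,f,c["cy"]],[0,0,1.]])
    n=cv2.undistortPoints(np.array(uv,float).reshape(-1,1,2),K,np.array(c["dist"],float)).reshape(-1,2)
    d=np.c_[n[:,0],-n[:,1],-np.ones(len(n))]@att(c).T
    e=np.array(c["eye"]); return e+d*((z-e[2])/d[:,2])[:,None]
def ori(yaw,tilt=0):  # tool down; tool y axis along (yaw) world direction
    x=np.array([np.sin(yaw),-np.cos(yaw),0]);y=np.array([np.cos(yaw),np.sin(yaw),0])
    z=np.array([0,0,-1.]); x=np.cross(y,z)
    return R.from_matrix(np.c_[x,y,z]).as_rotvec()
E
python3 - <<'E'
from h import *
for cam in ["side","top"]:
    c,im=snap(cam,cam+'0.png'); print(cam,c)
    for t in ["head_axis","gate_hinge","latch_knob","card_mid","mortar_mid","stop_face","load_spot"]:
        print(t,find(t,cam,c))
s=r.get_state(); print(s)
E
```

```text
pics
side {'fovy': 48.25439975289353, 'cx': 292.7256034242071, 'cy': 205.43629650195837, 'dist': array([0.01405828, 0.        , 0.        , 0.        , 0.        ]), 'eye': array([ 593.76648495, -757.97549019,  783.03661823]), 'attitude': array([0.82484156, 0.02755947, 0.05791102])}
head_axis [(0.67, array([611.2, 106.5,  11.5]))]
gate_hinge [(0.65, array([556.6, 176.4,  31.3]))]
latch_knob [(0.61, array([544.7,  83.6,  69.5]))]
card_mid [(0.74, array([ 566.3, -235.4,    7.2]))]
mortar_mid [(0.79, array([ 420.8, -183.9,   16.4]))]
stop_face [(0.69, array([650.4, 109.7,  10.2]))]
load_spot [(0.63, array([494.1, 117.2,   6.6]))]
top {'fovy': 43.57112558054308, 'cx': 283.0983057444616, 'cy': 207.47063759481574, 'dist': array([-0.08044474,  0.        ,  0.        ,  0.        ,  0.        ]), 'eye': array([ 398.36473568,    8.82485083, 1186.0630921 ]), 'attitude': array([ 0.07879294, -0.11167411, -1.55704179])}
head_axis [(0.81, array([614.9, 104.6,   9. ]))]
gate_hinge [(0.84, array([556.6, 174.5,  27.7]))]
latch_knob [(0.61, array([547.8,  77.2,  62.4]))]
card_mid [(0.87, array([ 565.8
[... 246 characters left out ...]
clock': 0.8, 'joint_pos': array([-1.14880384e+00,  1.15956124e-01,  1.44157273e+00,  5.11031421e-06,
        1.58396938e+00, -3.77785355e-02]), 'qvel': array([-0.00167981, -0.00138545, -0.00042069,  0.00030416,  0.00032966,
       -0.00113292]), 'joint_torque': array([-1.52371998e-03, -7.20963335e+01, -6.22743845e+01,  7.78354914e-02,
        1.84745842e-02,  6.81492878e-06]), 'position': array([ 299.54197052, -604.92112125,  210.6926744 ]), 'orientation': array([3.05885585e+00, 7.15841516e-01, 3.61949765e-05]), 'contact_force': array([-0.50263248, -0.03296889,  1.08079974]), 'wrist_torque': array([-0.03616618, -0.00632403, -0.02870387]), 'finger_force': 0.0, 'finger_gap': 93.42586110872764}
```

View pics/top0.png

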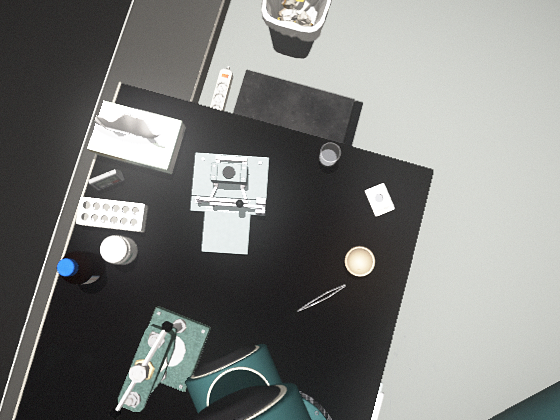

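View pics/side0.png

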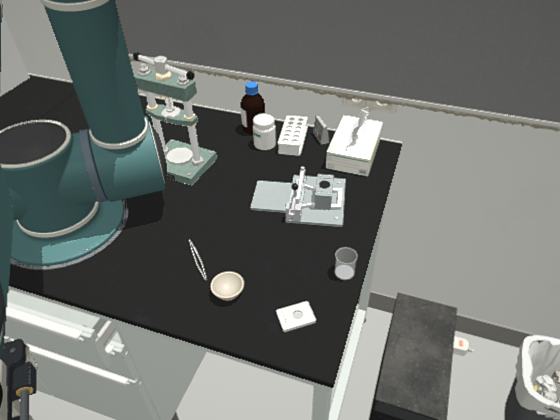

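The top view shows the reader at (230,180) with the gate shut and the knob at (240,203). The card is at (380,198), the mortar at (360,262) and a glass at (330,153). The side view agrees: reader at (315,200), card at (297,315), mortar at (227,287). Next I'll look from close by with the wrist camera, over the card and then over the reader.

Run:
```python
from h import *
def look(p,yaw,names,fn):
    r.goto(p,ori(yaw)); r.sleep(.2)
    c,im=snap("wrist",fn); print(fn,np.round(c["eye"],1), np.round(-att(c)[:,2],2), c["fovy"],r.get_state()["clock"])
    for t in names: print(t,find(t,"wrist",c))
look([540,-235,300],-1.1,["card_mid","mortar_mid"],"w_card.png")
T=["head_axis","gate_hinge","latch_knob","stop_face","load_spot"]
look([530,110,320],-0.08,T,"w_r1.png")
look([570,100,300],-1.65,T,"w_r2.png")
```

```text
w_card.png [ 609.1 -201.   473.8] [-0.25 -0.13 -0.96] 70.82823110618973 2.7
card_mid [(0.75, array([ 560.2, -233.7,    4.1]))]
mortar_mid [(0.84, array([ 419.9, -186.7,   12. ]))]
w_r1.png [535.9 186.5 494. ] [-0.02 -0.28 -0.96] 70.82823110618973 4.35
head_axis [(0.64, array([611. , 104.2,   5. ]))]
gate_hinge [(0.61, array([557.5, 174.7,  32.3]))]
latch_knob [(0.83, array([537.1,  81.2,  65.3]))]
stop_face [(0.87, array([645.6, 107.7,  10.9]))]
load_spot [(0.6, array([496.9, 109.1,  12.1]))]
w_r2.png [647.4  93.  474.2] [-0.28  0.02 -0.96] 70.82823110618973 6.225
head_axis [(0.82, array([612. , 106.8,   7.6]))]
gate_hinge [(0.7, array([556.1, 176.9,  30.1]))]
latch_knob []
stop_face [(0.71, array([644.4, 105.6,  13.3]))]
load_spot [(0.85, array([492.2, 111.8,  11.6]))]
```

```bash
cat > fit.py <<'E'
from h import *
from scipy.optimize import least_squares
L=dict(head_axis=[0,0,0],gate_hinge=[-60,65,20],latch_knob=[-68.5,-30,58],stop_face=[34,0,0],load_spot=[-120,0,0])
O=[("head_axis",611.2,106.5),("gate_hinge",556.6,176.4),("latch_knob",544.7,83.6),("stop_face",650.4,109.7),("load_spot",494.1,117.2),
("head_axis",614.9,104.6),("gate_hinge",556.6,174.5),("latch_knob",547.8,77.2),("stop_face",649.7,98.6),("load_spot",494.7,115),
("head_axis",611,104.2),("gate_hinge",557.5,174.7),("latch_knob",537.1,81.2),("stop_face",645.6,107.7),("load_spot",496.9,109.1),
("head_axis",612,106.8),("gate_hinge",556.1,176.9),("stop_face",644.4,105.6),("load_spot",492.2,111.8)]
def W(q,P):
    P=np.atleast_2d(np.array(P,float)); c,s=np.cos(q[2]),np.sin(q[2])
    return np.c_[q[0]+c*P[:,0]-s*P[:,1],q[1]+s*P[:,0]+c*P[:,1],10+P[:,2]]
f=lambda q:np.concatenate([W(q,L[n])[0,:2]-[x,y] for n,x,y in O])
E
python3 - <<'E'
from fit import *
s=least_squares(f,[612,105,-.07],loss="soft_l1",f_scale=3); q=s.x; print(q, np.round(s.fun.reshape(-1,2),1).tolist())
# overlay
poses={"w_r1":([530,110,320],-0.08),"w_r2":([570,100,300],-1.65)}
c=r.calibration("wrist"); im=cv2.imread("pics/w_r2.png")
def line(a,b,col):
    p=proj(W(q,[a,b]),c).astype(int); cv2.line(im,tuple(map(int,p[0])),tuple(map(int,p[1])),col,1)
for y in(-52,52): line([-175,y,0],[-62,y,0],(0,0,255))
line([-175,-52,0],[-175,52,0],(0,0,255))
for x in(-20,20): line([x,-30,48],[x,30,48],(0,255,0))
for y in(-25.5,25.5): line([-25,y,9.5],[34,y,9.5],(255,0,255))
line([34,-25,9.5],[34,25,9.5],(255,0,255))
for x in(-64,-56): line([x,65,34],[x,-45,34],(255,200,0))
p=proj(W(q,[-68.5,-30,58]),c)[0]; cv2.circle(im,tuple(map(int,p)),10,(0,255,255),1); print(p)
cv2.imwrite("pics/ov2.png",im)
E
```

```text
[ 6.13347044e+02  1.06952283e+02 -5.32558172e-02] [[2.1, 0.5], [0.3, -1.3], [-1.4, -3.0], [-3.1, -4.6], [-0.6, -3.9], [-1.6, 2.4], [0.3, 0.6], [-4.5, 3.4], [-2.4, 6.5], [-1.2, -1.7], [2.3, 2.8], [-0.6, 0.4], [6.2, -0.6], [1.7, -2.6], [-3.4, 4.2], [1.3, 0.2], [0.8, -1.8], [2.9, -0.5], [1.3, 1.5]]
[295.90559193 197.31537871]
```

View pics/ov2.png

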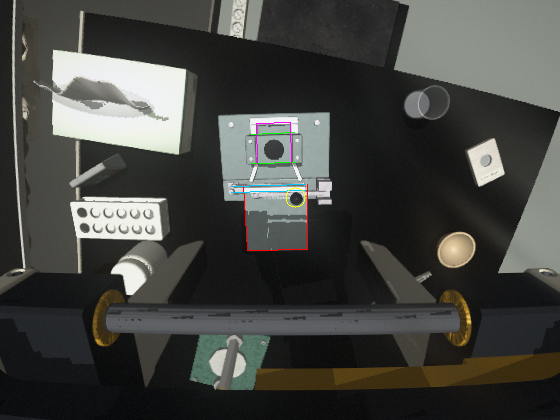

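The overlay matches the picture: plate in red, head in green, knob circle at (296,197). I'll lift the latch and swing the gate now.

```bash
cat > gate.py <<'E'
from fit import *
q=np.array([613.3,107.0,-0.0533])
def knob(a,g):
    s=35+60*np.cos(a)-34*np.sin(a); z=34+60*np.sin(a)+34*np.cos(a)
    p=np.array([-60,65])+s*np.array([-np.sin(g),-np.cos(g)])+8.5*np.array([-np.cos(g),np.sin(g)])
    return W(q,[p[0],p[1],z-10])[0]
E
python3 - <<'E'
from gate import *
k=knob(0,0); o=ori(q[2]); print(k)
r.gripper_to(50,force=12)
r.goto(k+[0,0,110],o); print(r.get_state()["joint_pos"].round(2))
c,im=snap("wrist","w_k.png"); print(find("latch_knob","wrist",c))
print("contact",r.movel(k+[0,0,2],o,speed=100,contact_N=6))
r.gripper_to(10); s=r.get_state(); print(s["finger_gap"],s["finger_force"],s["contact_force"],s["position"],s["clock"])
E
```

```text
[543.29903444  80.6919248   68.        ]
[ 0.1  -0.15  1.76  0.    1.53  0.16]
[(0.61, array([541.3,  82.4,  68.1]))]
contact False
10.12200095862239 0.0 [ 0.45896162  0.17865426 -0.55808445] [543.29656882  80.69919952  69.99175657] 10.925
```

Run:
```python
from gate import *
c,im=snap("wrist","w_k2.png"); print(find("latch_knob","wrist",c))
c,im2=snap("side"); p=proj(knob(0,0),c)[0].astype(int); print(p)
im3=cv2.resize(im2[p[1]-60:p[1]+60,p[0]-80:p[0]+80],(560,420),interpolation=cv2.INTER_CUBIC)
cv2.imwrite("pics/comb.png",np.vstack([cv2.resize(im,(400,300)),cv2.resize(im3,(400,300))])[:,:,::-1])
```

```text
[(0.73, array([541.9,  81.6,  69.1]))]
[294 186]
```

View pics/comb.png

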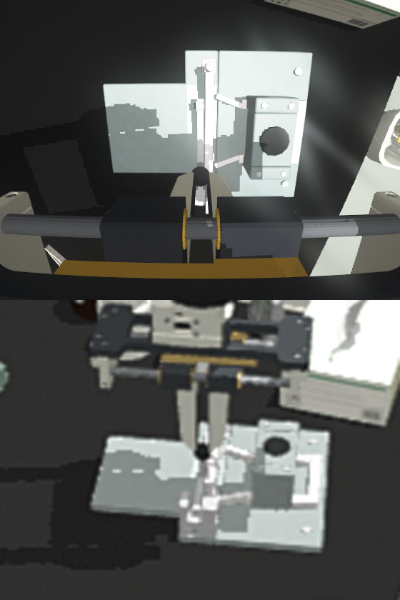

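The wrist view shows the knob at about (200,172), at the edge of the closed fingers on the hinge side, so the grip missed it. I'll check against projected positions.

Run:
```python
from gate import *
c=r.calibration("wrist"); im=cv2.imread("pics/w_k2.png"); S=5
P=[knob(0,0),knob(.2,0),knob(.4,0),r.get_state()["position"],np.array(r.get_state()["position"])-[0,0,19]]
uv=proj(P,c); print(uv.round(1))
# same camera offset for first picture: 108 higher
c1=dict(c); c1["eye"]=np.array(c["eye"])+[0,0,108]; uv1=proj([knob(0,0)],c1); print(uv1.round(1))
def crop(im,ctr,pts):
    x,y=map(int,ctr); x0,y0=x-40,y-30
    o=cv2.resize(im[y0:y0+60,x0:x0+80],None,fx=S,fy=S,interpolation=cv2.INTER_CUBIC)
    for i,p in enumerate(pts):
        w=tuple(int(v) for v in ((p-[x0,y0])+.5)*S); cv2.drawMarker(o,w,[(0,0,255),(0,255,0),(255,0,0),(0,255,255),(255,0,255)][i],0,12,1)
    return o
a=crop(im,uv[0],uv); b=crop(cv2.imread("pics/w_k.png"),uv1[0],uv1)
cv2.imwrite("pics/cr.png",np.hstack([a,b]))
```

```text
[[282.5 246.5]
 [282.6 242. ]
 [282.6 232. ]
 [282.5 247.8]
 [282.4 236.7]]
[[282.1 202.5]]
```

View pics/cr.png

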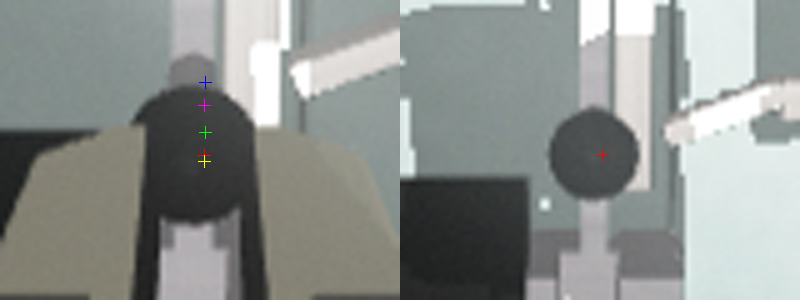

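Run:
```python
from gate import *
s=r.get_state(); print(s["finger_gap"],s["finger_force"],s["position"],s["clock"])
r.gripper_to(0,force=12); s=r.get_state(); print(s["finger_gap"],s["finger_force"],s["contact_force"],s["clock"])
c,im=snap("wrist","w_k3.png"); x,y=282,246
cv2.imwrite("pics/cr3.png",cv2.resize(im[y-50:y+50,x-67:x+67],None,fx=4,fy=4)[:,:,::-1])
print(proj(s["position"],c))
```

```text
10.298171754026972 0.0 [543.2995939   80.69963345  69.99104805] 11.075
0.37697959708807444 0.0 [-0.50126435  1.05652633 -0.67175044] 11.4833
[[282.49772921 247.8174574 ]]
```

View pics/cr3.png

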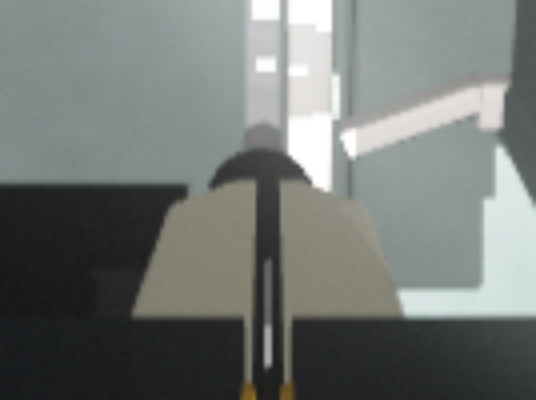

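The closed fingers hide part of the knob, so their tips are above or beside it. I'll probe downward gently to find out which.

Run:
```python
from gate import *
s=r.get_state(); p=np.array(s["position"])
hit=r.movel(p-[0,0,24],speed=25,contact_N=3); s=r.get_state(); print(hit,s["position"],s["contact_force"],s["wrist_torque"])
c,im=snap("wrist","w_k4.png"); print(find("latch_knob","wrist",c))
c2,im2=snap("side"); print(find("latch_knob","side",c2)); x,y=[int(v) for v in proj(s["position"],c2)[0]]
print(proj(knob(0,0),c2)-[x,y])
a=cv2.resize(im[190:290,215:349],(400,300)); b=cv2.resize(im2[y-30:y+30,x-40:x+40],(400,300),interpolation=cv2.INTER_CUBIC)
cv2.imwrite("pics/cr4.png",np.hstack([a,b])[:,:,::-1])
```

```text
True [543.47362806  80.61280351  68.64297333] [-1.57898705 -0.94889451  5.18456722] [-0.12649734  0.15862708  0.02279001]
[]
[(0.6, array([543.9,  82.5,  66.9]))]
[[0.10948315 0.4267972 ]]
```

View pics/cr4.png

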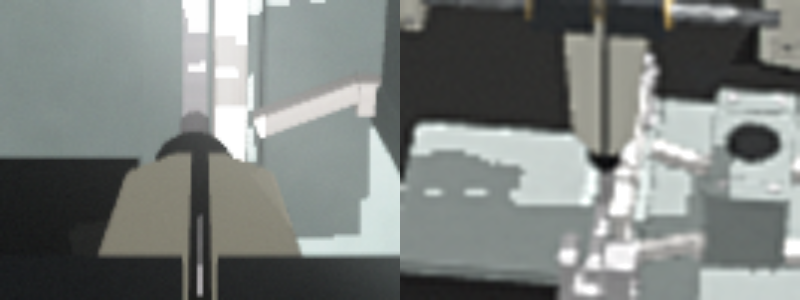

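The tips rest on the knob's top (z=77) while the TCP reads 68.6. So the real fingertips are about 27 mm shorter than stated, and I'll grip lower, with a contact guard.

Run:
```python
from gate import *
k=knob(0,0)+[-1,0,0]; o=ori(q[2])
r.movel(k+[0,0,12],o,speed=80); r.gripper_to(45,force=12)
hit=r.movel([k[0],k[1],44],o,speed=50,contact_N=5); s=r.get_state(); print(hit,s["position"],s["contact_force"])
r.gripper_to(5,force=12); s=r.get_state(); print(s["finger_gap"],s["finger_force"],s["contact_force"],s["clock"])
```

```text
False [542.46585687  80.72223525  44.28676446] [ 0.70842893 -0.31324083 -0.44800234]
16.690582646156432 12.000144124031067 [-0.76193513  0.13513587  0.82553397] 14.6583
```

```bash
cat >> gate.py <<'E'
DZ=-23.7
E
python3 - <<'E'
from gate import *
r.gripper_to(5,force=20)
off=np.array([-1,0,DZ])
for a in (.1,.2,.35): r.movel(knob(a,0)+off,ori(q[2]),speed=60)
s=r.get_state(); print(s["finger_gap"],s["finger_force"],s["contact_force"],s["clock"])
for g in np.arange(.15,1.66,.15):
    r.movel(knob(.35,g)+[0,0,DZ],ori(q[2]-g),speed=70)
    s=r.get_state(); print(round(g,2),s["finger_gap"].round(1),s["contact_force"].round(1),round(s["clock"],1))
    if np.linalg.norm(s["contact_force"])>30: print("stop"); break
E
```

```text
16.285644156923684 19.999995231628418 [-1.5852659  -0.3295082  -1.34375285] 15.7333Traceback (most recent call last):
  File "<stdin>", line 8, in <module>
AttributeError: 'float' object has no attribute 'round'
```

Run:
```python
from gate import *
for g in np.arange(.3,1.66,.15):
    r.movel(knob(.35,g)+[0,0,DZ],ori(q[2]-g),speed=80)
    s=r.get_state(); print(round(g,2),round(s["finger_gap"],1),np.round(s["contact_force"],1),round(s["clock"],1))
    if np.linalg.norm(s["contact_force"])>30: print("stop"); break
c,im=snap("side","s_open.png"); print(find("latch_knob","side",c), knob(.35,g))
```

```text
0.3 16.7 [-2.4 -2.8  3.7] 16.3
0.45 16.5 [-4.7 -4.2  5.5] 16.6
0.6 16.7 [-5.3 -4.7  7.2] 16.9
0.75 16.4 [-4.1 -4.3  6.6] 17.2
0.9 16.8 [-6.5 -4.9  7.6] 17.5
1.05 16.4 [-7.6 -1.9  8.9] 17.8
1.2 16.5 [-9.3 -0.5  9.2] 18.1
1.35 16.6 [-9.2  0.2 10.6] 18.4
1.5 16.5 [-10.    0.7  11.8] 18.7
1.65 16.8 [-10.    1.3  10.9] 19.0
[(0.63, array([482.5, 196.7,  87.4]))] [478.96588337 194.0598444   86.51254068]
```

Run:
```python
from gate import *
for a in (.2,.03): r.movel(knob(a,1.65)+[0,0,DZ],ori(q[2]-1.65),speed=80)
r.gripper_to(50)
p=np.array(r.get_state()["position"]); r.movel(p+[0,0,110],speed=200)
r.goto(W(q,[-45,-5,150])[0],ori(q[2]-np.pi/2)); r.sleep(.2)
c,im=snap("wrist","w_o.png"); print(r.get_state()["clock"],c["eye"])
for t in ["head_axis","gate_hinge","latch_knob","stop_face","load_spot"]: print(t,find(t,"wrist",c))
im=im[:,:,::-1].copy()
big=cv2.resize(im,None,fx=2,fy=2,interpolation=cv2.INTER_CUBIC)
def line(a,b,col):
    p=proj(W(q,[a,b]),c)*2+.5; cv2.line(big,tuple(map(int,p[0])),tuple(map(int,p[1])),col,1)
for y in(-52,52): line([-175,y,0],[-62,y,0],(0,0,255))
line([-175,-52,0],[-175,52,0],(0,0,255)); line([-175,0,0],[-20,0,0],(0,0,255))
for x in(-20,20): line([x,-30,48],[x,30,48],(0,255,0))
for y in(-25.5,25.5): line([-25,y,9.5],[34,y,9.5],(255,0,255))
line([34,-25,9.5],[34,25,9.5],(255,0,255))
ctr=proj(W(q,[-40,0,0]),c)[0]*2; print(ctr); x0=int(np.clip(ctr[0]-350,0,420)); y0=int(np.clip(ctr[1]-300,0,240)); print(x0,y0)
cv2.imwrite("pics/ov3.png",big[y0:y0+600,x0:x0+700])
```

```text
22.0167 [645.145738   100.17094515 333.91557938]
head_axis []
gate_hinge [(0.61, array([554.4, 175.9,  30.9]))]
latch_knob []
stop_face [(0.97, array([644.4, 107.6,  11.6]))]
load_spot [(0.62, array([493.4, 113.3,  13.1]))]
[553.68453569 377.47442807]
203 77
```

View pics/ov3.png

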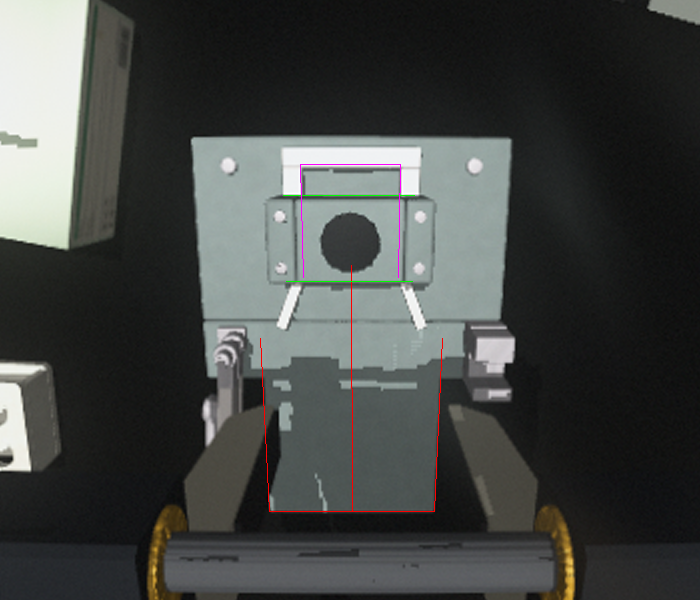

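The overlay fits the reader to within about a millimetre: channel, head and plate all line up. The gate stands wide open on the left. Next is the card.

Run:
```python
from gate import *
r.gripper_to(80)
r.goto([562,-234,150],ori(-1.1)); r.sleep(.2)
c,im=snap("wrist","w_c.png"); print(find("card_mid","wrist",c),find("mortar_mid","wrist",c))
o=r.cut_out("card_mid","wrist")
for d in o[:2]:
    m=d["pixels"].astype(np.uint8); cs=max(cv2.findContours(m,cv2.RETR_EXTERNAL,cv2.CHAIN_APPROX_NONE)[0],key=cv2.contourArea)
    P=ray(cs.reshape(-1,2),c,8)[:,:2].astype(np.float32); R_=cv2.minAreaRect(P); print(d["p"],m.sum(),R_)
    b=cv2.boxPoints(R_); 
    uv=proj(np.c_[b,np.full(4,8)],c)
    for p in uv: cv2.circle(im,tuple(map(int,p)),2,(255,0,0),-1)
print(r.get_state()["clock"])
cv2.imwrite("pics/ovc.png",im[:,:,::-1])
```

```text
[(0.7, array([ 560.9, -233.7,    7.8]))] []
0.9 2567 ((562.6412963867188, -233.21278381347656), (67.03511047363281, 49.1646728515625), 22.58997917175293)
0.74 9900 ((545.3756103515625, 40.67483139038086), (200.2209930419922, 105.78622436523438), 15.00121021270752)
24.6333
```

View pics/ovc.png

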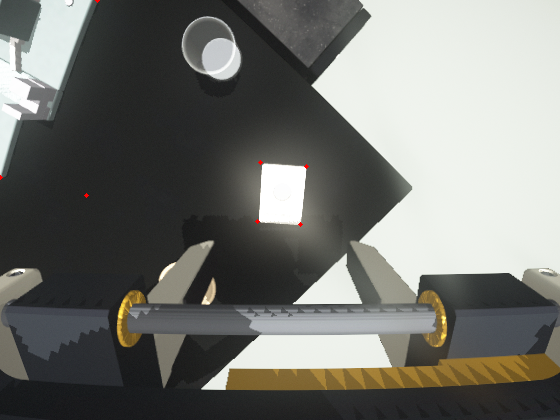

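Card found at (283,194) px, which is (562.6,-233.2) with its long axis at 0.394 rad. Now I'll grip it near its rear end.

Run:
```python
from gate import *
C=np.array([562.64,-233.21]); ph=np.radians(22.59); yaw=ph-np.pi/2
T=C-22*np.array([np.cos(ph),np.sin(ph)])
r.gripper_to(75,force=20)
r.movel([*T,60],ori(yaw),speed=150)
hit=r.movel([*T,-16],ori(yaw),speed=30,contact_N=4); s=r.get_state(); print(hit,s["position"],s["contact_force"])
z=s["position"][2]
r.movel([*T,z+2.0],ori(yaw),speed=20)
r.gripper_to(40,force=20); s=r.get_state(); print(s["finger_gap"],s["finger_force"],s["contact_force"])
r.movel([*T,z+60],ori(yaw),speed=80); s=r.get_state(); print(s["finger_gap"],s["finger_force"],s["clock"],z)
c,im=snap("wrist","w_g.png"); print(find("card_mid","wrist",c),s["position"])
```

```text
True [ 542.34756691 -241.65675282   -7.73489723] [-2.63814358  2.07083422  6.6004942 ]
47.80334975938452 19.999049305915833 [-0.04794663  0.21090252 -0.53770855]
47.45336220880484 19.999144971370697 29.45 -7.734897231843861
[(0.6, array([ 563.3, -232.7,   62.7]))] [ 542.06859368 -241.54207962   51.7605199 ]
```

```bash
cat > chk.py <<'E'
from gate import *
def card(z=18,fn=None):
    c,im=snap("wrist",fn); o=r.cut_out("card_mid","wrist")
    print("spot",[ (p,loc(x)) for p,x in find("card_mid","wrist",c)])
    for d in o[:1]:
        m=d["pixels"].astype(np.uint8); cs=max(cv2.findContours(m,cv2.RETR_EXTERNAL,cv2.CHAIN_APPROX_NONE)[0],key=cv2.contourArea)
        P=ray(cs.reshape(-1,2),c,z)[:,:2].astype(np.float32); b=cv2.minAreaRect(P)
        print("rect",d["p"],m.sum(),loc([*b[0],z]),np.round(b[1],1),round(b[2]-np.degrees(q[2]),1))
def loc(x):
    d=np.array(x[:2])-q[:2]; cc,s=np.cos(q[2]),np.sin(q[2]); return np.round([cc*d[0]+s*d[1],-s*d[0]+cc*d[1],x[2]-10],1)
E
python3 - <<'E'
from chk import *
o=ori(q[2]-np.pi/2); F=lambda x,z,y=0:np.r_[W(q,[x,y,0])[0,:2],z]
p=np.array(r.get_state()["position"]); r.movel(p+[0,0,45],speed=200)
r.goto(F(-145,100),o)
r.movel(F(-145,8),o,speed=120)
hit=r.movel(F(-145,4.8),o,speed=20,contact_N=4); s=r.get_state(); print(hit,s["position"],s["contact_force"])
hit=r.movel(F(-90,4.8),o,speed=60,contact_N=8); s=r.get_state(); print(hit,loc(s["position"]),s["contact_force"],s["finger_gap"])
card(fn="w_in.png"); print(r.get_state()["clock"])
E
```

```text
False [468.57384709 114.75919882   5.00093165] [ 0.70045768  0.37907099 -0.13460518]
False [-90.3   0.   -5.3] [ 0.80309635  0.50355063 -0.30786331] 47.5459803722388
spot [(0.98, array([-67.3,   0.4,   4.5]))]
rect 0.81 9226 [-67.9  -0.8   8. ] [48.3 66.9] 90.0
33.7333
```

View pics/w_in.png

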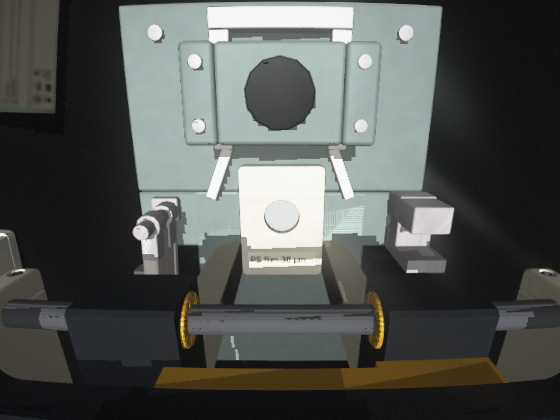

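The card at (282,220) is straight and centred in the flare mouth. I'll insert further, release, then push from behind.

Run:
```python
from chk import *
o=ori(q[2]-np.pi/2); F=lambda x,z,y=0:np.r_[W(q,[x,y,0])[0,:2],z]
hit=r.movel(F(-64,4.8),o,speed=40,contact_N=8); s=r.get_state(); print(hit,loc(s["position"]),s["contact_force"],s["finger_gap"])
r.gripper_to(57)
r.movel(F(loc(s["position"])[0],45),o,speed=120); r.movel(F(-100,45),o,speed=150)
r.gripper_to(0,force=20)
r.movel(F(-100,5),o,speed=100,contact_N=6)
hit=r.movel(F(-38,5),o,speed=25,contact_N=5); s=r.get_state(); print(hit,loc(s["position"]),s["contact_force"],s["clock"])
card(fn="w_p.png")
```

```text
False [-64.1  -0.   -5.4] [-0.52348069 -0.15556129 -0.33498457] 47.934338013618024
True [-101.    -0.2   -7.7] [-1.64384332  0.33240226  5.61506666] 37.6417
spot [(0.74, array([-44.5,  -1. ,   6.5]))]
rect 0.58 8828 [-47.9  -0.9   8. ] [48.1 53.7] 90.0
```

View pics/w_p.png

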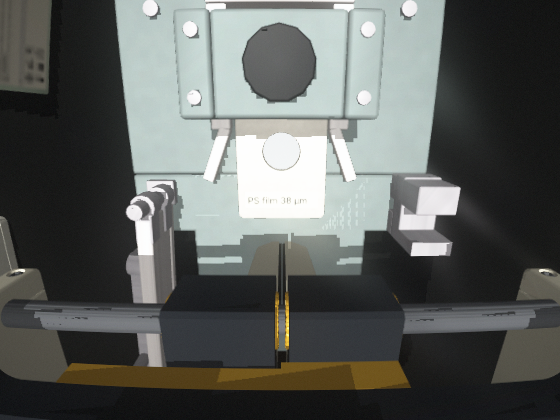

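The card is released straight in the flare. The push stopped early because the tips overshot onto the plate, so I'll lift slightly and push again.

Run:
```python
from chk import *
o=ori(q[2]-np.pi/2); F=lambda x,z,y=0:np.r_[W(q,[x,y,0])[0,:2],z]
r.movel(F(-100,8),o,speed=20); r.movel(F(-100,5),o,speed=15); r.sleep(.2)
s=r.get_state(); print(loc(s["position"]),s["contact_force"])
hit=r.movel(F(-39,5),o,speed=25,contact_N=5); s=r.get_state(); print(hit,loc(s["position"]),s["contact_force"],s["clock"])
card(fn="w_p2.png")
```

```text
[-100.    0.   -5.] [-0.18055668  0.37899612  0.15801652]
True [-42.3  -0.   -5.4] [0.0202236  0.91394081 0.38803157] 40.875
spot []
rect 0.71 2582 [24.9 -0.9  8. ] [48.3 15.3] 90.0
```

Run:
```python
from chk import *
o=ori(q[2]-np.pi/2); F=lambda x,z,y=0:np.r_[W(q,[x,y,0])[0,:2],z]
hit=r.movel(F(-38,5),o,speed=15,contact_N=10); s=r.get_state(); print(hit,loc(s["position"]),s["contact_force"],s["clock"])
card()
r.movel(F(-60,5),o,speed=60); r.movel(F(-60,140),o,speed=150)
r.goto(F(-60,180),o); r.sleep(.2)
card(fn="w_f.png"); c,im=snap("side"); print("knob",find("latch_knob","side",c),[np.round(knob(0,g)) for g in(1.3,1.65,1.9)],r.get_state()["clock"])
print("mortar",find("mortar_mid","side",c))
w=cv2.imread("pics/w_f.png"); p=proj(W(q,[-20,0,0]),r.calibration("wrist"))[0].astype(int); print(p)
a=w[max(p[1]-75,0):p[1]+75,p[0]-100:p[0]+100]; cv2.imwrite("pics/fin.png",cv2.resize(a,None,fx=4,fy=4,interpolation=cv2.INTER_CUBIC)[:600,:800])
```

```text
True [-42.3  -0.1  -6.1] [-0.409755   -0.12128858 -0.76157175] 41.2417
spot []
rect 0.59 2525 [25. -1.  8.] [48.2 14.2] 90.0
spot []
rect 0.64 788 [25.6 -1.7  8. ] [47.8 12.6] 90.0
knob [(0.57, array([462.4, 198.4,  68.5]))] [array([462., 163.,  68.]), array([464., 196.,  68.]), array([472., 218.,  68.])] 43.6167
mortar [(0.92, array([ 420.5, -180.2,   13.5]))]
[280 155]
```

View pics/fin.png

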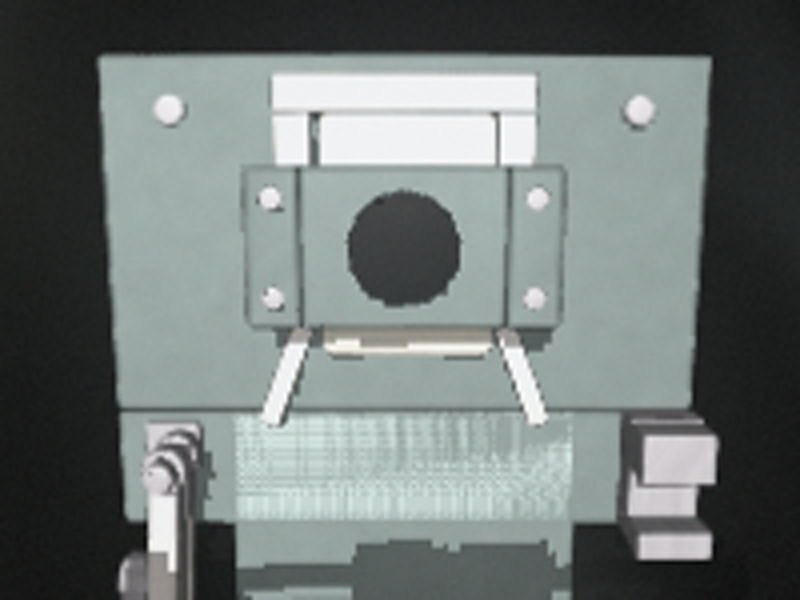

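The picture shows the card flat against the back stop between the rails, and square to them. The gate stands open at about 1.65 rad and the mortar hasn't moved. Handing in.

```bash
python3 -c "
from cell import r
print(r.close_job())"
```

```text
the job is handed in; nothing more can be done
None
```

I handed the job in at about 44 s; no verdict came back, but the last pictures show the card flat against the back stop under the head, the gate open at about 1.65 rad, and the mortar still within camera accuracy.

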